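# Index the dish table one station on

## Robot

A 6-joint arm with a two-finger parallel gripper is mounted at the origin on a cart in front of the work surface, level with it; the furniture and walls round the work are solid. World frame = base frame: x ahead of the robot, y to its left, z up, the work surface at z = 0. Lengths are in m, angles in degrees, forces in N, time in s.
With the tool pointing down it reaches from about 0.275 to 0.725 m from the base axis. Payload 15.9 kg.
Tool frame: the origin (TCP) lies where the fingers leave the gripper's body, on its centre line; the fingertips stand 73 mm ahead of it and the grasp point (between the pads) lies 54 mm ahead of it; z points along the fingers, y is the line along which they close (so a half turn about z gives the same grasp; the last joint's range is limited). The gripper opens to 85 mm and grips with 20 to 120 N. Pads are 22 mm wide; open, the fingers measure 114 mm over their backs; the gripper's body (76 mm by 85 mm) begins 54 mm behind the grasp point. The pads swing forward as they close: fully open they stand 13 mm farther back than shut.
Start: joints at [65.604, 12.198, -1.971, 75.831, 0, 90], TCP at [0.207, 0.455, 0.304] pointing down, gripper open.
Joint ranges: [-170.91, 170.91], [-42.67, 98.43], [-65.05, 77.54], [-120.47, 116.71], [-90, 82.35], [-180, 180]. Speed limits (degrees/s): [108.29, 108.29, 136.94, 147.25, 180, 180].

## Interface

Orientations are given as [roll, pitch, yaw] about the fixed x, y, z axes, in that order (R = Rz(yaw) Ry(pitch) Rx(roll)).
In Python, from bench import bot gives the robot as it stands.
- The arm moves only by the tool send_rows, never from a script. Its argument "rows" is a list that holds one entry, the list of rows, each a list of 5 numbers: the finger opening in cm, from 0 to 8.54, then the shift along the tool's x, y, z in parts of the range, where 1.0 means 300 mm, then the turn about the tool's z in fractions of the full range, 1 being 90 degrees. A call has exactly 5 rows; each row is the pose to reach, as a shift and turn from the pose commanded when the call began, along the tool's axes at that moment; what a row does not reach only later rows make up. A row lasts 1/8 s, in which the tool goes at most 62.5 mm and 10.7 degrees, less where a joint would pass 70% of its speed; a pose out of reach is approached as far as the arm can. A shift or turn number past 1, either way, is cut back to 1. A call with a gripper value outside its range is refused whole. The fingers move at their own pace and stop on an object; "squeeze" is the grip in N (left out, the last holds). Time passes only in rows, so rows that repeat a pose let the fingers close, or fill a call up. It gives the time, the measured TCP pose, the force, the opening and the grip force at its end, in the units of the state.
- bot.get_state(): the state, without advancing time (a new reading comes with each control period).
- bot.snapshot(name): name is "scene" or "side" or "wrist"; returns the picture (384x512x3 uint8, blue, green, red); there is no depth.
- bot.camera_info(name): a dict with "fx", "fy", "cx", "cy" (pixels), "dist" ([k1, k2, p1, p2, k3] as OpenCV has them; the pictures are not rectified), "R" (3x3) and "t" (3): a world point X has camera coordinates R X + t. Camera axes: x right, y down, z forward; pixel columns grow to the right and rows downward; lengths in m; the calibration is good to about 2 mm. A picture is of the moment at which its call begins: read the wrist's pose just before it. camera_info takes no time and is no camera call; for the wrist camera it gives the pose at the moment of the call.
- bot.sign_off(): hands the job in; it is judged then, once.
The state is a dict: "time_s": time; "joint_positions": joint angles; "joint_vel": joint speeds; "effort": joint torques, N m; "tool_pos": TCP position; "tool_rot": TCP orientation; "force": force on the tool from outside, world axes, zero at the start; "ft_torque": the same for the moment, N m; "finger_gap": finger opening in m; "gripper_force": force on a finger pad.
Only numpy, scipy, OpenCV 4.12 (cv2) and the standard library are available. Lean on these libraries where they do the work, as an engineer would, in place of code of your own. Each camera call takes 0.05 s, during which the arm holds its last target. There are 200 camera calls.

## Task

The dish under the dosing syringe is done: press the round cap of the index plunger down with a fingertip to free the round dish table, turn the table clockwise (seen from above) by one station, and let the plunger spring back up so that its pin locks in the very next hole and the next dish stands under the syringe. Press and push only, without force and without gripping the cap; leave every dish in its seat and do not disturb the bottle, the pot or the timer standing round the table.

Things in the scene. Friction and masses are not known exactly. Their poses are not given: they have to be found in the camera images.
- carousel_axis (a point): point on the vertical turning axis of the round aluminium dish table, at the height of its top face (48 mm above the bench). The table has 100 mm radius and six dish seats at 66 mm radius, 60 degrees apart. Apart from the plunger nothing on it stands higher than 62 mm.
- index_base: stand fixed to the bench; origin on the turning axis at bench level. Under the table its steel index plate (124 mm radius, top face at 36 mm, 6 mm thick) stands out, with six 12 mm holes at 112 mm radius, 60 degrees apart. Its x axis points from the axis to the syringe, away from the robot.
- plunger_cap (a point): centre of the flat top of the plunger's round knurled metal cap with a black rubber top (31 mm across, 10 mm thick, top 78 mm above the bench when up). It sits on a forked bracket on the table's rim, 136 mm from the turning axis on the robot's side, and goes round with the table. Pressed straight down, it lowers the pin (24 mm nearer the axis, nose 2 mm above the plate) out of its hole.
- plunger (a joint): travel of the plunger, m: 0 up (pin in a hole), 0.011 at the lower stop. Spring force 3.6 N at the top, 8 N at the stop. The pin is out of the hole (table free) from 0.008. Let go between two holes it stays down, its nose sliding under the plate with about 1 N of drag, and snaps up by itself at a hole (the round nose finds it from about 3 mm off).
- carousel (a joint): angle of the dish table, rad: 0 at the start (always locked), growing clockwise seen from above; the next hole is at 1.047. A pin in a hole has 0.01 rad of play. Freed, the table turns with little friction (0.06 N m, half a newton at the cap) and stays where it is left; a fingertip pressing on the cap carries it along by friction.
- dosing_point (a point): point straight below the tip of the dosing syringe, at the height of the table's top face, 66 mm from the turning axis on the side away from the robot. The upright syringe (tip about 84 mm, top about 195 mm above the bench) hangs from an arm on a 183 mm high post 165 mm from the axis.
- dish_now: clear lidded culture dish, 58 mm across, 14 mm high, loose in its seat between locating pins on the rotating table; origin at the centre of its underside (48 mm above the bench). It stands under the syringe at the start.
- dish_next: clear lidded culture dish, 58 mm across, 14 mm high, loose in its seat between locating pins on the rotating table; origin at the centre of its underside (48 mm above the bench). One seat counter-clockwise of the syringe: the next to be dosed.
- dish_third: clear lidded culture dish, 58 mm across, 14 mm high, loose in its seat between locating pins on the rotating table; origin at the centre of its underside (48 mm above the bench). Two seats counter-clockwise of the syringe.
- dish_last: clear lidded culture dish, 58 mm across, 14 mm high, loose in its seat between locating pins on the rotating table; origin at the centre of its underside (48 mm above the bench). One seat clockwise of the syringe.
- bottle: upright reagent bottle, 46 mm across, 105 mm high, loose on the bench beside the dish table, bystander; origin at the centre of its underside
- pot: clear sample pot with a white lid, 67 mm across, 68 mm high, loose on the bench beside the dish table, bystander; origin at the centre of its underside
- lab_timer: white bench timer, 60 x 64 x 18 mm, loose on the bench to the left of the dish table, bystander; origin at the centre of its underside
Mind the look-alikes: they are no part of the job. Leave any blue or green look-alike of the dish_next alone. What is shaped like the dish_last but blue is not meant.

How it is judged (in metres and radians):
On the way, in this order (a step that is already met when the one before it is completed fails the run):
1. the plunger is pressed until its pin has left the hole, the table still at its old station (value of joint plunger above 0.0078 m and value of joint carousel between -0.1 and 0.1 rad), for 0.05 s.
2. the table is turned one station clockwise and the pin is up in the next hole (value of joint carousel between 1.0172 and 1.0772 rad and value of joint plunger below 0.002 m), for 0.2 s.
At the end, for the whole second after the job is handed in: The table is at rest, locked one station (1.047 rad, within 0.03) clockwise of the start, the plunger up within 2 mm, the next dish within 10 mm of the point under the syringe, all four dishes flat in their seats (58 to 74 mm from the axis, raised under 4 mm, tilted under 0.1 rad) (all of step 2 and velocity of joint carousel between -0.02 and 0.02 rad/s and horizontal distance between dish_next and dosing_point below 0.01 m and horizontal distance between dish_now and carousel_axis between 0.058 and 0.074 m and height (world z) of each of dish_now, dish_next, dish_third, dish_last below 0.052 m and angle between each of dish_now, dish_next, dish_third, dish_last's own z axis and vertical below 0.1 rad and horizontal distance between dish_next and carousel_axis between 0.058 and 0.074 m and horizontal distance between dish_third and carousel_axis between 0.058 and 0.074 m and horizontal distance between dish_last and carousel_axis between 0.058 and 0.074 m); the robot touches nothing.
It fails at once if the table is turned past the next hole (more than 0.3 rad beyond it) (value of joint carousel above 1.3472 rad).
It fails at once if the table is turned the wrong way (more than 0.15 rad counter-clockwise) (value of joint carousel below -0.15 rad).
It fails at once if the cap is gripped or forced (more than 35 N between fingers and plunger) (contact force between the fingers and plunger above 35 N).
It fails at once if a dish is lifted (10 mm) or tipped (0.3 rad) (height (world z) of any of dish_now, dish_next, dish_third, dish_last above 0.058 m or angle between any of dish_now, dish_next, dish_third, dish_last's own z axis and vertical above 0.3 rad).
It fails at once if the bottle, the pot or the timer is moved by more than 15 mm or tipped (distance of any of bottle, pot, lab_timer from where it was at the start of the episode above 0.015 m or angle between any of bottle, pot, lab_timer's own z axis and vertical above 0.3 rad).
It also fails if it takes over 38 s, if anything falls off the work surface, if the arm or the gripper's body presses on something with over 40 N, if the wrist force passes 120 N, or if a joint passes its speed limit or range.

## Working session

There is one attempt and no reset: what is moved stays moved. The work goes in short steps, Python scripts to look and compute and a tool call to move; the robot and the scene stay as the last step left them, time stands still between calls to the robot, and variables do not carry over. Pictures are saved under pics/ and viewed, at most 10 in all, crops included, and the job is handed in when it is done.

Besides the shell and the picture viewer there is one more tool, called as a command line: name --argument value ..., lists and objects as JSON in quotes. send_rows: Moves the arm, as the interface text tells. Its arguments: {"type":"object","properties":{"rows":{"type":"array"},"squeeze":{"type":"number"}},"required":["rows"]}

```bash
mkdir -p pics
python3 - <<'E'
from bench import bot
import cv2
print(bot.get_state())
for n in("scene","side"):
    im=bot.snapshot(n); cv2.imwrite(f"pics/{n}0.png",im); cv2.imwrite(f"pics/{n}0b.png",cv2.resize(im,(800,600),interpolation=cv2.INTER_CUBIC)); print(bot.camera_info(n))
E
```

```text
{'time_s': 0.0, 'joint_positions': array([ 6.56070594e+01,  1.22243441e+01, -2.00930681e+00,  7.58302654e+01,
        7.51074782e-04,  9.00013783e+01]), 'joint_vel': array([-0.00853452,  0.07319231, -0.02205767, -0.03911861,  0.01869222,
       -0.00678604]), 'effort': array([ 2.14829182e-03, -6.86146116e+01,  4.87120378e+01,  1.72792742e-02,
        5.54503413e-05, -1.41848133e-05]), 'tool_pos': array([0.20638591, 0.45513197, 0.30341273]), 'tool_rot': array([-1.79936084e+02, -7.49536713e-04,  1.55605680e+02]), 'force': array([-0.04751065, -0.3946281 ,  0.51556101]), 'ft_torque': array([ 0.03099203, -0.07117194,  0.03184346]), 'gripper_force': 0.0, 'finger_gap': 0.08533614911208824}
{'fx': 434.97541629520134, 'fy': 434.97541629520134, 'cx': 271.3664698833151, 'cy': 189.2086371450065, 'dist': array([0.0175989, 0.       , 0.       , 0.       , 0.       ]), 'R': array([[ 0.88526203, -0.46499588,  0.00948523],
       [-0.2933985 , -0.57416575, -0.76436314],
       [ 0.36087181,  0.67387871, -0.64471623]]), 't': array([-0.49973883,  0.25629482,  0.78430162])}
{'fx': 404.73810416859504, 'fy': 404.73810416859504, 'cx': 246.43654201585937, 'cy': 184.38478017132167, 'dist': array([-0.1295958,  0.       ,  0.       ,  0.       ,  0.       ]), 'R': array([[ 0.9969767 , -0.07729116, -0.0079714 ],
       [-0.05669289, -0.65342757, -0.75486312],
       [ 0.05313551,  0.75303286, -0.65583392]]), 't': array([-0.56793409,  0.11289015,  0.95467453])}
```

View pics/scene0b.png

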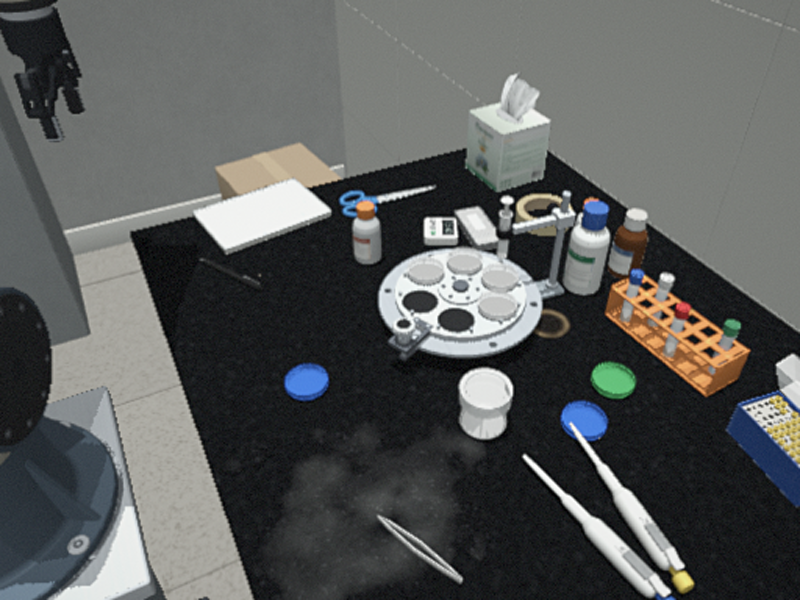

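View pics/side0b.png

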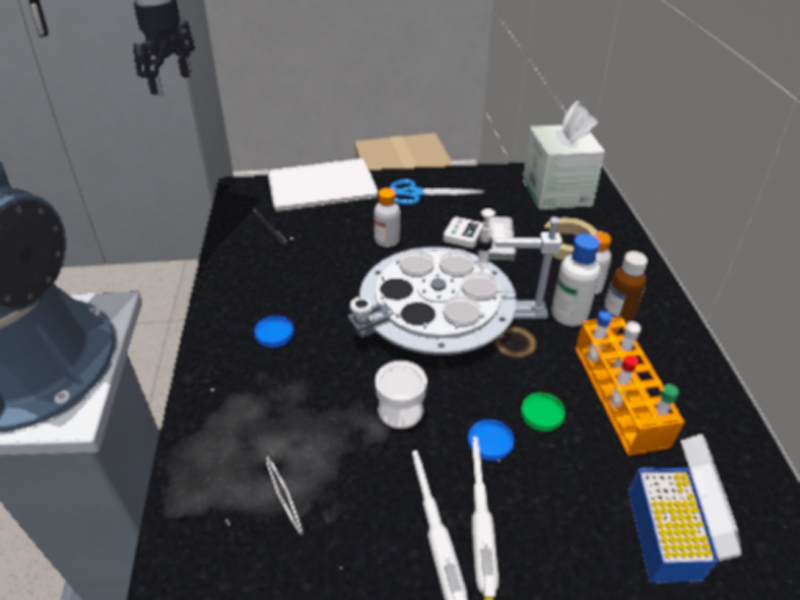

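The scene view shows the plunger cap at about (403,328) of 800x600, the hub at (460,285) and the syringe at (504,230). The orange-capped bottle is at (367,235), the pot at (485,402) and the timer at (440,231). Things that could be taken for the cap or dishes: the pot lid (485,385), the hub knob (460,285), blue lids (306,382) and (584,420), and a green lid (613,380). I choose the knurled cap on the rim bracket and will check it in a close crop.

Run:
```python
import cv2,numpy as np
a=cv2.imread("pics/scene0.png")[120:290,215:385]; b=cv2.imread("pics/side0.png")[110:280,200:370]
f=lambda x:cv2.resize(x,(800,800),interpolation=cv2.INTER_CUBIC)[:600]
cv2.imwrite("pics/ca.png",f(a));cv2.imwrite("pics/cb.png",f(b))
```

```text
(no output)
```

View pics/ca.png

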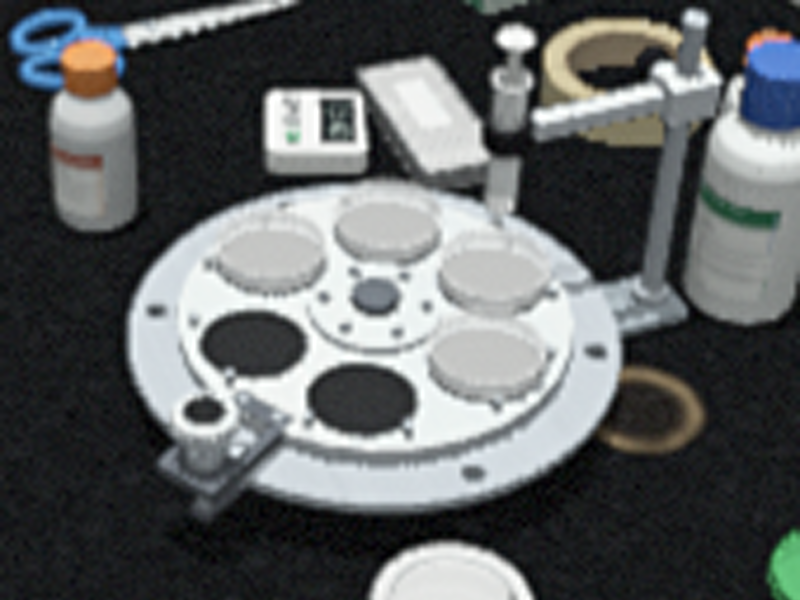

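View pics/cb.png

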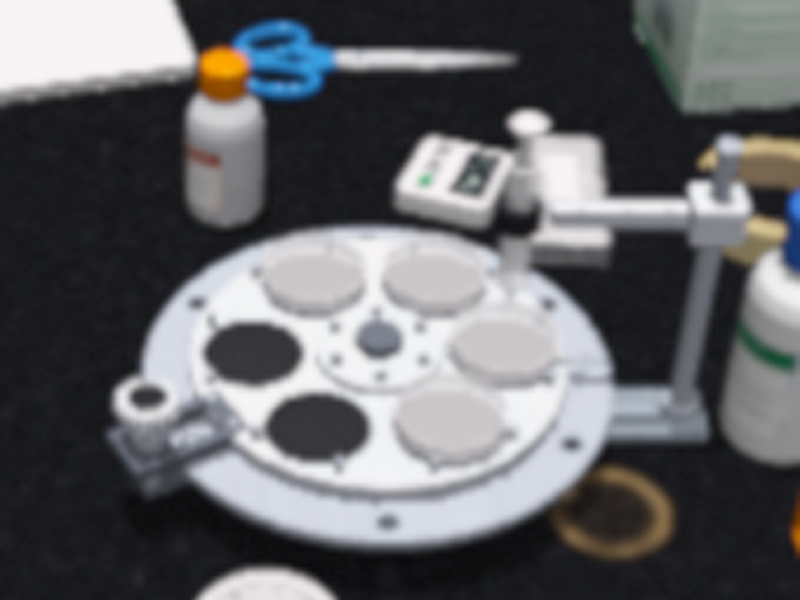

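```bash
cat > h.py <<'E'
import numpy as np,cv2
from bench import bot
from scipy.optimize import least_squares
s=170/800
def proj(n,X):
    c=bot.camera_info(n);K=np.array([[c['fx'],0,c['cx']],[0,c['fy'],c['cy']],[0,0,1.]])
    return cv2.projectPoints(np.atleast_2d(X).astype(float),cv2.Rodrigues(c['R'])[0],c['t'],K,c['dist'])[0][:,0]
def ray(n,p,z):
    c=bot.camera_info(n);K=np.array([[c['fx'],0,c['cx']],[0,c['fy'],c['cy']],[0,0,1.]])
    d=np.r_[cv2.undistortPoints(np.array([[p]],float),K,c['dist'])[0,0],1]
    C=-c['R'].T@c['t'];d=c['R'].T@d;return C+d*(z-C[2])/d[2]
E
python3 - <<'E'
from h import *
O={'scene':(215,120),'side':(200,110)}
px=lambda n,p:np.array(O[n])+np.array(p)*s
P={'scene':dict(cap=(205,410),s3=(254,343),s4=(361,399),holes=[(157,311),(596,351),(473,473)]),
'side':dict(cap=(146,399),s3=(253,352),s4=(318,427),holes=[(197,302),(388,523),(571,443),(548,303)])}
for n in P:
    print(n,'cap',ray(n,px(n,P[n]['cap']),.078))
L=[]
c=ray('scene',px('scene',(375,297)),.05)
pos=lambda v,r,a,z:[v[0]+r*np.cos(a),v[1]+r*np.sin(a),z]
q=np.pi/3
def res(v):
    r=[]
    for n,d in P.items():
        o=v[3:5] if n=='scene' else v[5:7]
        X=[pos(v,.136,v[2]+np.pi,.078),pos(v,.066,v[2]+np.pi,.048),pos(v,.066,v[2]+4*q,.048)]
        Y=[px(n,d[k]) for k in('cap','s3','s4')]
        H=proj(n,[pos(v,.112,v[2]+k*q,.036) for k in range(6)])+o
        for h in d['holes']:
            e=H-px(n,h); r+=list(e[np.argmin((e**2).sum(1))])
        r+=list((proj(n,X)+o-np.array(Y)).ravel())
    return np.r_[r,v[3:]*.7]
a=ray('scene',px('scene',P['scene']['cap']),.078)
v0=np.r_[c[:2],np.arctan2(*(c-a)[1::-1]),0,0,0,0]
f=least_squares(res,v0,loss='soft_l1');v=f.x
print(v,np.degrees(v[2]),'cap',pos(v,.136,v[2]+np.pi,.078),'end',pos(v,.136,v[2]+2*q,.078)); print(np.round(f.fun,1))
print('bottle',ray('scene',px('scene',(97,213)),0),ray('side',px('side',(223,208)),0))
print('bottle cap',ray('scene',px('scene',(90,50)),.105),ray('side',px('side',(222,57)),.105))
print('timer',ray('scene',px('scene',(318,118)),.018),ray('side',px('side',(453,170)),.018))
print('pot',ray('scene',(485*.64,384*.64),.068),ray('side',(401*.64,383*.64),.068))
E
```

```text
scene cap [0.534307   0.00288376 0.078     ]
side cap [ 5.34657999e-01 -3.86143695e-04  7.80000000e-02]
[ 0.65729059  0.05969018  0.4246217  -0.23824091  0.14253042  0.24829595
  0.04682953] 24.329031429144347 cap [np.float64(0.5333681146588941), np.float64(0.003661427869216423), 0.078] end [np.float64(0.5468070292281871), np.float64(0.13899581217416404), 0.078]
[-0.5 -0.5 -0.4  0.  -0.5  0.1 -0.8  0.1  8.4  7.8 14.6 -1.2 -0.3 -0.5
 -0.9 -0.6 -0.4 -0.1 -0.5 -0.1 -0.4 -1.1  3.1  8.5 13.4  2.2 -0.2  0.1
  0.2  0. ]
bottle [0.59070224 0.25673671 0.        ] [0.59228592 0.25603381 0.        ]
bottle cap [0.59426945 0.26273969 0.105     ] [0.59297674 0.26355927 0.105     ]
timer [0.73651059 0.26055817 0.018     ] [0.73566382 0.25894783 0.018     ]
pot [ 0.57995019 -0.13488937  0.068     ] [ 0.57983283 -0.14728082  0.068     ]
```

```bash
cat > fit.py <<'E'
from h import *
O={'scene':(215,120),'side':(200,110)}
px=lambda n,p:np.array(O[n])+np.array(p)*s
P={'scene':dict(cap=(205,410),seats=[(254,343),(361,399)],holes=[(157,311),(596,351),(473,473)],tops=[(272,245),(388,221),(494,267),(487,351)]),
'side':dict(cap=(146,399),seats=[(253,352),(318,427)],holes=[(197,302),(388,523),(571,443),(548,303)],tops=[(313,271),(434,272),(506,339),(450,412)])}
pos=lambda v,r,a,z:[v[0]+r*np.cos(a),v[1]+r*np.sin(a),z]
q=np.pi/3
def near(H,L,n):
    r=[]
    for h in L:
        e=H-px(n,h); r+=list(e[np.argmin((e**2).sum(1))])
    return r
def res(v):
    r=[]
    for n,d in P.items():
        o=v[4:6] if n=='scene' else v[6:8]
        r+=near(proj(n,[pos(v,.112,v[2]+k*q,.036) for k in range(6)])+o,d['holes'],n)
        r+=near(proj(n,[pos(v,.066,v[3]+k*q,.048) for k in range(6)])+o,d['seats'],n)
        r+=near(proj(n,[pos(v,.066,v[3]+k*q,.06) for k in range(6)])+o,d['tops'],n)
        r+=list((proj(n,[pos(v,.136,v[2]+np.pi,.078)])+o-px(n,d['cap'])).ravel())
    return np.r_[r,v[4:]*.7]
f=least_squares(res,np.r_[.657,.06,.42,-.1,0,0,0,0],loss='soft_l1',f_scale=1);v=f.x
print(np.round(v,4),np.degrees(v[2:4]),'cap',np.round(pos(v,.136,v[2]+np.pi,.078),4)); print(np.round(f.fun,1))
for a in np.linspace(0,q,8): print(round(a,3),np.round(pos(v,.136,v[2]+np.pi-a,0)[:2],4))
E
python3 fit.py
```

```text
[ 0.6583  0.059   0.4304 -0.1015 -0.3245  0.4656  0.2245  0.5234] [24.66294162 -5.81289622] cap [0.5347 0.0022 0.078 ]
[-0.2  0.   0.1  0.2  0.2  0.4 -0.2  0.2  0.1  0.3 -0.  -0.2  0.1 -1.1
  0.1 -0.4 -0.  -0.5 -0.   0.6 -0.   0.3 -0.1  0.1  0.2  0.4 -0.2  0.4
 -0.1  0.2 -0.2  0.2  0.3 -0.6  0.3 -0.6 -0.2 -0.2 -0.1 -0.1  0.2 -0.2
 -0.2  0.3  0.2  0.4]
0.0 [0.5347 0.0022]
0.15 [0.5276 0.0213]
0.299 [0.5235 0.0412]
0.449 [0.5223 0.0615]
0.598 [0.5242 0.0817]
0.748 [0.5291 0.1015]
0.898 [0.5369 0.1202]
1.047 [0.5473 0.1377]
```

The rows are not in the units I measure in: shifts go in shares of 300 mm and turns go in shares of 90 degrees. I convert before sending: 50 degrees / 90 = 0.5556.

send_rows --rows '[[[0,0,0,0,0.1111],[0,0,0,0,0.2222],[0,0,0,0,0.3333],[0,0,0,0,0.4444],[0,0,0,0,0.5556]]]'

```text
time_s: 0.72
tool_pos: [0.2065, 0.4552, 0.3036]
tool_rot: [-180.0, 0.0, 105.3]
force: [-0.6, 0.4, 0.8]
finger_gap: -0.0001
gripper_force: 0.0
```

Converted, 15.6 degrees / 90 = 0.1733.

send_rows --rows '[[[0,0,0,0,0.0889],[0,0,0,0,0.1733],[0,0,0,0,0.1733],[0,0,0,0,0.1733],[0,0,0,0,0.1733]]]'

```text
time_s: 1.35
tool_pos: [0.2065, 0.4553, 0.3039]
tool_rot: [-180.0, 0.0, 90.1]
force: [-0.3, -0.2, 0.6]
finger_gap: -0.0003
gripper_force: 0.0
```

Converted, -22.5 cm / 30 = -0.75, -18 cm / 30 = -0.6.

send_rows --rows '[[[0,-0.15,0.11,0,0],[0,-0.3,0.22,0,0],[0,-0.45,0.33,0,0],[0,-0.6,0.44,0,0],[0,-0.75,0.5467,0,0]]]'

```text
time_s: 1.98
tool_pos: [0.3713, 0.2288, 0.3041]
tool_rot: [180.0, -0.0, 90.1]
force: [0.7, 0.2, 0.1]
finger_gap: -0.0001
gripper_force: 0.0
```

Converted, -22.8 cm / 30 = -0.76, -18 cm / 30 = -0.6.

send_rows --rows '[[[0,-0.15,0.11,0,0],[0,-0.3,0.22,0.0333,0],[0,-0.45,0.33,0.1,0],[0,-0.6,0.44,0.1667,0],[0,-0.76,0.5467,0.2333,0]]]'

```text
time_s: 2.6
tool_pos: [0.5355, 0.0007, 0.2334]
tool_rot: [180.0, -0.0, 90.1]
force: [0.8, 1.1, -0.1]
finger_gap: -0.0004
gripper_force: 0.0
```

Converted, 5.2 cm / 30 = 0.1733, 4.5 cm / 30 = 0.15.

send_rows --rows '[[[0,0,0,0.0333,0],[0,0,0,0.1,0],[0,0,0,0.15,0],[0,0,0,0.1733,0],[0,0,0,0.1733,0]]]'

```text
time_s: 3.22
tool_pos: [0.5344, 0.0027, 0.1819]
tool_rot: [-180.0, -0.0, 90.0]
force: [0.6, 0.3, 0.7]
finger_gap: -0.0
gripper_force: 0.0
```

Run:
```python
from h import *
st=bot.get_state();print(st['tool_pos'],st['tool_rot'],st['force'])
p=st['tool_pos']-[0,0,.073]
a=bot.snapshot('scene')[120:290,200:370];b=bot.snapshot('side')[110:280,170:340]
for n in('scene','side'):print(proj(n,p),proj(n,[.5347,.0022,.078]))
cv2.imwrite('pics/d.png',cv2.resize(np.hstack([a,b]),(800,400),interpolation=cv2.INTER_CUBIC))
```

```text
[0.53435041 0.00268856 0.18187016] [-1.79980965e+02 -4.17922319e-04  9.00416668e+01] [0.59032242 0.27257536 0.65829306]
[[258.48277267 196.27230918]] [[258.87006623 207.26106215]]
[[230.37115363 183.79018885]] [[230.98852964 194.03244712]]
```

View pics/d.png

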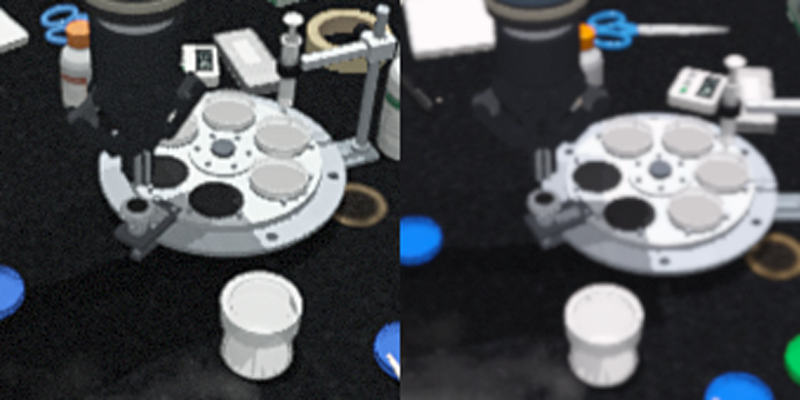

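The picture shows the closed fingertips directly above the cap: at about (142,185) over the cap at (138,207) in the left half, and (543,178) over (543,203) in the right half. Next I descend and press.

Converted, 3.4 cm / 30 = 0.1133, 3.1 cm / 30 = 0.1033.

send_rows --rows '[[[0,0,0,0.05,0],[0,0,0,0.0867,0],[0,0,0,0.1033,0],[0,0,0,0.1133,0],[0,0,0,0.1133,0]]]'

```text
time_s: 3.95
tool_pos: [0.5344, 0.0023, 0.1479]
tool_rot: [-180.0, 0.0, 90.0]
force: [-2.5, -0.3, 3.7]
finger_gap: -0.0001
gripper_force: 1.9
```

Converted, 0.4 cm / 30 = 0.0133, 0.3 cm / 30 = 0.01.

send_rows --rows '[[[0,0,0,0.0033,0],[0,0,0,0.0067,0],[0,0,0,0.01,0],[0,0,0,0.0133,0],[0,0,0,0.0133,0]]]'

```text
time_s: 4.58
tool_pos: [0.5346, 0.0023, 0.144]
tool_rot: [180.0, 0.0, 90.0]
force: [-3.4, -1.3, 6.6]
finger_gap: 0.0
gripper_force: 2.7
```

Converted, 0.35 cm / 30 = 0.0117, 0.3 cm / 30 = 0.01.

send_rows --rows '[[[0,0,0,0.0033,0],[0,0,0,0.0067,0],[0,0,0,0.01,0],[0,0,0,0.0117,0],[0,0,0,0.0117,0]]]'

```text
time_s: 5.2
tool_pos: [0.5347, 0.0023, 0.1406]
tool_rot: [180.0, 0.0, 90.0]
force: [-3.7, -1.9, 7.0]
finger_gap: 0.0001
gripper_force: 3.3
```

Converted, 0.1 cm / 30 = 0.0033, 0.05 cm / 30 = 0.0017.

send_rows --rows '[[[0,0,0,0.0017,0],[0,0,0,0.0033,0],[0,0,0,0.0033,0],[0,0,0,0.0033,0],[0,0,0,0.0033,0]]]'

```text
time_s: 5.82
tool_pos: [0.5347, 0.0023, 0.1396]
tool_rot: [180.0, 0.0, 90.0]
force: [-3.9, -2.2, 8.0]
finger_gap: -0.0001
gripper_force: 3.7
```

Converted, 1.91 cm / 30 = 0.0637, -0.71 cm / 30 = -0.0237.

send_rows --rows '[[[0,0.0067,-0.003,0,0],[0,0.02,-0.0083,0,0],[0,0.0367,-0.0147,0,0],[0,0.0533,-0.0203,0,0],[0,0.0637,-0.0237,0,0]]]'

```text
time_s: 6.45
tool_pos: [0.5279, 0.0217, 0.1398]
tool_rot: [179.9, -0.0, 90.0]
force: [-1.1, -1.4, 6.7]
finger_gap: 0.0002
gripper_force: 3.5
```

Run:
```python
from h import *
a=bot.snapshot('scene')[120:290,200:370];b=bot.snapshot('side')[110:280,170:340]
cv2.imwrite('pics/e.png',cv2.resize(np.hstack([a,b]),(800,400),interpolation=cv2.INTER_CUBIC))
```

```text
(no output)
```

View pics/e.png

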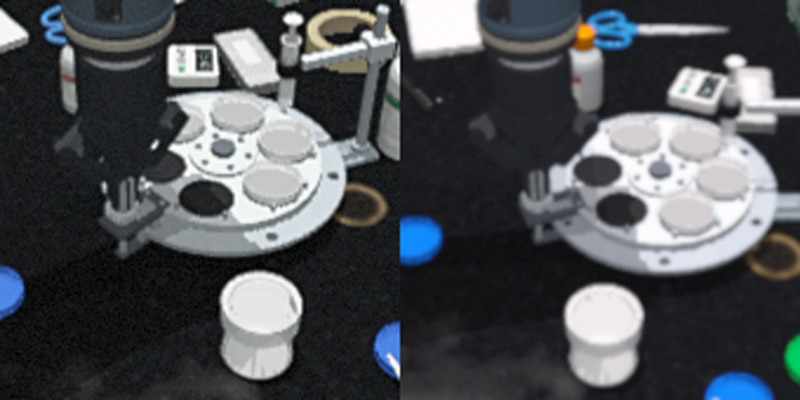

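The table has turned with the fingertip: the dish at (270,185) in the left half has moved and all dishes are seated. I continue along the arc.

send_rows --rows '[[[0,0.0167,-0.0043,0,0],[0,0.0433,-0.01,0,0],[0,0.0667,-0.0137,0,0],[0,0.0867,-0.016,0,0],[0,0.1,-0.0167,0,0]]]'

```text
time_s: 7.18
tool_pos: [0.523, 0.0518, 0.1399]
tool_rot: [179.9, -0.0, 90.0]
force: [-1.7, -0.4, 7.6]
finger_gap: 0.0
gripper_force: 3.6
```

Converted, 3.04 cm / 30 = 0.1013, 2.7 cm / 30 = 0.09.

send_rows --rows '[[[0,0.0167,-0.001,0,0],[0,0.04,-0.001,0,0],[0,0.0667,0.0013,0,0],[0,0.09,0.0047,0,0],[0,0.1013,0.0067,0,0]]]'

```text
time_s: 7.8
tool_pos: [0.525, 0.0824, 0.1398]
tool_rot: [179.9, -0.0, 90.0]
force: [-1.3, -0.2, 7.1]
finger_gap: -0.0002
gripper_force: 3.6
```

Run:
```python
from h import *
v=[.6583,.059];p=bot.get_state();t=p['tool_pos'];print(t,p['force'])
d=t[:2]-v;print(np.hypot(*d),np.radians(24.663)+np.pi-np.arctan2(d[1],d[0]))
a=bot.snapshot('scene');b=bot.snapshot('side')
cv2.imwrite('pics/f.png',cv2.resize(np.hstack([a[120:290,200:370],b[110:280,170:340]]),(800,400),interpolation=cv2.INTER_CUBIC))
```

```text
[0.52501094 0.08236226 0.13982137] [-1.31491904 -0.20535969  7.11872577]
0.1353209829212756 0.6039631683119193
```

View pics/f.png

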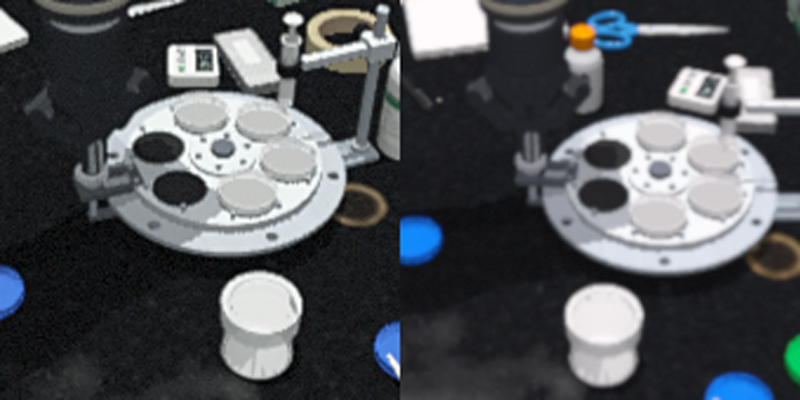

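The picture shows the cap under the fingertips at (92,175) left and (530,170) right. The table is about 0.6 rad round, with all dishes seated and the bottle clear. I continue to 0.9 rad.

Converted, 3.78 cm / 30 = 0.126, 3.3 cm / 30 = 0.11.

send_rows --rows '[[[0,0.0167,0.002,0,0],[0,0.0467,0.0087,0,0],[0,0.08,0.02,0,0],[0,0.11,0.032,0,0],[0,0.126,0.0397,0,0]]]'

```text
time_s: 8.52
tool_pos: [0.5371, 0.1203, 0.1399]
tool_rot: [179.9, -0.0, 90.0]
force: [-0.7, -0.4, 7.3]
finger_gap: -0.0001
gripper_force: 3.6
```

```bash
cat > ang.py <<'E'
from h import *
v=[.6583,.059];O={'scene':(-.32,.47),'side':(.22,.52)}
def blobs(n,im,a0):
    out=[]
    for k in(3,4):
        a=a0+k*np.pi/3
        p=proj(n,[v[0]+.066*np.cos(a),v[1]+.066*np.sin(a),.048])[0]+O[n]
        m=(cv2.cvtColor(im,cv2.COLOR_BGR2GRAY)<90).astype(np.uint8)
        _,L,S,C=cv2.connectedComponentsWithStats(m,connectivity=4)
        l=L[int(round(p[1])),int(round(p[0]))]
        if l and S[l,4]<900:
            w=ray(n,C[l]-O[n],.047)[:2]-v; out.append((int(S[l,4]),round(float(np.hypot(*w)),4),round(float((a0+k*np.pi/3-np.arctan2(w[1],w[0])+np.pi)%(2*np.pi)-np.pi),4)))
        else: out.append((l,S[l,4]))
    return out
E
python3 - <<'E'
from ang import *
t=bot.get_state()['tool_pos'];d=t[:2]-v;th=np.radians(24.663)+np.pi-np.arctan2(d[1],d[0]);print(t,np.hypot(*d),th)
for n in('scene','side'):
    print(n,'start',blobs(n,cv2.imread(f'pics/{n}0.png'),-.1015))
    im=bot.snapshot(n);cv2.imwrite(f'pics/{n}g.png',im);print('now',blobs(n,im,-.1015-th))
E
```

```text
[0.53708566 0.12029827 0.13985391] 0.1358322280932343 0.8986489327118816
scene start [(234, 0.0655, 0.0463), (254, 0.0629, 0.0168)]
now [(218, 0.0694, 0.0001), (257, 0.0655, 0.0278)]
side start [(187, 0.0672, 0.0385), (212, 0.0637, 0.037)]
now [(179, 0.0697, -0.0212), (212, 0.0667, 0.0296)]
```

Converted, 1.74 cm / 30 = 0.058, 1.02 cm / 30 = 0.034.

send_rows --rows '[[[0,0.01,0.0053,0,0],[0,0.0267,0.0147,0,0],[0,0.0433,0.0247,0,0],[0,0.055,0.032,0,0],[0,0.058,0.034,0,0]]]'

```text
time_s: 9.25
tool_pos: [0.5473, 0.1375, 0.1399]
tool_rot: [179.9, -0.0, 90.0]
force: [-0.5, -1.0, 7.3]
finger_gap: -0.0001
gripper_force: 3.6
```

```bash
cat > fin.py <<'E'
from ang import *
t=bot.get_state()['tool_pos'];d=t[:2]-v;th=np.radians(24.663)+np.pi-np.arctan2(d[1],d[0]);print(t,np.hypot(*d),th)
for n in('scene','side'):
    print(n,'start',blobs(n,cv2.imread(f'pics/{n}0.png'),-.1015))
    im=bot.snapshot(n);cv2.imwrite(f'pics/{n}h.png',im);print('now',blobs(n,im,-.1015-np.pi/3))
E
python3 fin.py
```

```text
[0.54734815 0.13749956 0.13987847] 0.1359135531564404 1.0461990882317038
scene start [(234, 0.0655, 0.0463), (254, 0.0629, 0.0168)]
now [(212, 0.0696, -0.0066), (253, 0.0659, 0.0271)]
side start [(187, 0.0672, 0.0385), (212, 0.0637, 0.037)]
now [(179, 0.0698, -0.0395), (207, 0.0672, 0.0233)]
```

Converted, 0.13 cm / 30 = 0.0043, 0.09 cm / 30 = 0.003.

send_rows --rows '[[[0,0.002,0.0013,0,0],[0,0.0043,0.003,0,0],[0,0.0043,0.003,0,0],[0,0.0043,0.003,0,0],[0,0.0043,0.003,0,0]]]'

```text
time_s: 9.98
tool_pos: [0.5482, 0.1387, 0.1399]
tool_rot: [179.9, -0.0, 90.0]
force: [-0.3, 0.4, 7.1]
finger_gap: -0.0002
gripper_force: 3.5
```

Converted, -0.6 cm / 30 = -0.02, -0.5 cm / 30 = -0.0167.

send_rows --rows '[[[0,0,0,-0.0067,0],[0,0,0,-0.0133,0],[0,0,0,-0.0167,0],[0,0,0,-0.02,0],[0,0,0,-0.02,0]]]'

```text
time_s: 10.6
tool_pos: [0.5479, 0.1385, 0.1457]
tool_rot: [179.9, -0.0, 90.0]
force: [2.2, -0.5, 5.5]
finger_gap: -0.0
gripper_force: 2.4
```

After lifting 6 mm the fingertip still carries about 5 N of spring force, so the pin is already rising into the hole. I lift clear.

Converted, -3 cm / 30 = -0.1, -1.2 cm / 30 = -0.04.

send_rows --rows '[[[0,0,0,-0.0067,0],[0,0,0,-0.0133,0],[0,0,0,-0.02,0],[0,0,0,-0.04,0],[0,0,0,-0.1,0]]]'

```text
time_s: 11.22
tool_pos: [0.5467, 0.1382, 0.1751]
tool_rot: [-179.9, 0.0, 90.0]
force: [0.4, -0.1, 0.6]
finger_gap: -0.0002
gripper_force: 0.0
```

Converted, -13 cm / 30 = -0.4333, -9 cm / 30 = -0.3.

send_rows --rows '[[[0,0,0,-0.1,0],[0,-0.0667,-0.1333,-0.2,0],[0,-0.1667,-0.3,-0.2667,0],[0,-0.2667,-0.4333,-0.2667,0],[0,-0.2667,-0.4333,-0.2667,0]]]'

```text
time_s: 11.85
tool_pos: [0.4151, 0.057, 0.2561]
tool_rot: [180.0, 0.0, 89.9]
force: [-0.4, 0.2, 0.6]
finger_gap: -0.0001
gripper_force: 0.0
```

```bash
python3 fin.py
python3 - <<'E'
from h import *
print(bot.get_state()['force'])
for n in('scene','side'): print(proj(n,[.5473,.1377,.078]),proj(n,[.5473,.1377,.068]))
a,b=cv2.imread('pics/sceneh.png'),cv2.imread('pics/sideh.png')
cv2.imwrite('pics/k.png',cv2.resize(np.hstack([a[120:290,200:370],b[110:280,170:340]]),(800,400),interpolation=cv2.INTER_CUBIC))
E
```

```text
[0.41512025 0.05704248 0.25607899] 0.24318762832759813 6.705586353014673
scene start [(234, 0.0655, 0.0463), (254, 0.0629, 0.0168)]
now [(199, 0.0692, 0.0086), (230, 0.0658, 0.0342)]
side start [(187, 0.0672, 0.0385), (212, 0.0637, 0.037)]
now [(159, 0.0695, -0.0035), (183, 0.0672, 0.0356)]
[ 0.26650606  0.1657933  -0.22920507]
[[238.01624483 170.96098676]] [[238.18518651 174.30129993]]
[[233.34065128 158.23704368]] [[233.45232981 161.32634098]]
```

View pics/k.png

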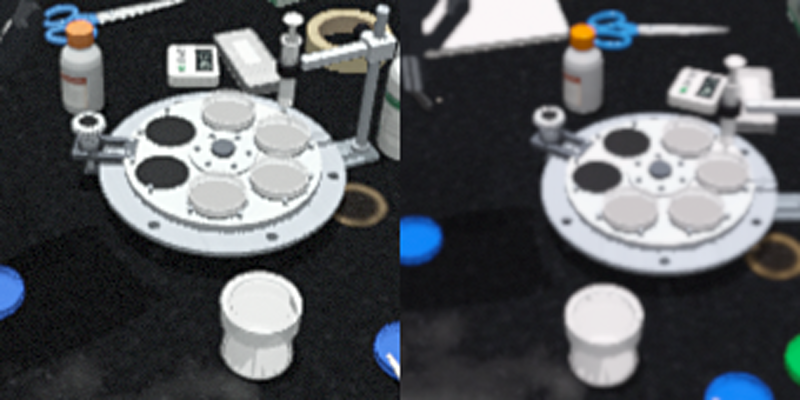

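The picture shows the cap standing up at (89,121) left and (549,117) right, about where an unpressed cap at the next station projects. The dishes are seated with the next one under the syringe, and the bottle, pot and timer are in place.

```bash
python3 -c "
from bench import bot
print(bot.sign_off())"
```

```text
the job is handed in; nothing more can be done
None
```

The plunger was pressed, the table turned one station clockwise, and the job is handed in; the last pictures show it at the next hole (about 1.04 rad), the cap up, the next dish under the syringe and nothing else moved, but the sign-off returned no verdict.

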